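# Lock the edge sander's drive and hold its tension arm slack for a belt change

### The job

Get the bench sander ready for a new belt: first slide the orange drive-lock grip on the grey control box all the way to its end stop at the red mark. Only then swing the spring tension arm by its red grip with the gripper's fingers, against its spring, towards the drive roller, until the arm rests against its yellow stop, and hold it there: the program finishes while the fingers still hold the arm at the stop, so that a colleague can slip the belt on. Leave the other things on the bench and the sander where they are.

Things in the scene. Friction and masses are not known exactly. Their poses are not given: they have to be found in the camera images.
- machine: green bench edge sander, belt off, fixed: base plate 200 mm (x) by 460 mm (y), top 30 mm above the bench; origin under its centre at bench level, z up. Drive roller (90 mm across, shaft top at 155 mm) and grey motor towards +y, tension arm at the -y end; between them the platen, an upright steel plate from y -35 to +95 mm, top at 120 mm
- pivot (a point): the tension arm's upright pivot axis, on the base plate's top (30 mm above the bench), at x +75, y -120 mm in the sander's frame; its axes are the sander's. The black idler roller (48 mm across, its axle's top 136 mm above the bench) stands on the arm 75 mm from the pivot, 85 mm from the red grip
- tension_arm (a joint): arm angle, rad: 0 = at rest, held by its spring; grows clockwise seen from above, grip going towards the drive roller; 0.75 = against the yellow stop peg. At 0 the arm points from the pivot along the sander's -x turned 0.45 rad to its -y, at 0.75 along -x turned 0.30 rad to its +y. The spring pushes back with 4 N at the grip at rest, 9.5 N at the stop, and swings the arm back if let go
- red_grip (a point): centre of the top of the red upright grip on the tension arm's free end, 150 mm above the bench, 160 mm from the pivot axis. The grip is round, 24 mm across, 70 mm tall (80 to 150 mm above the bench), on a stem 14 mm thick; the aluminium arm below is 22 mm wide, its top 50 mm above the bench. The point turns with the arm: its -x points from the pivot to the grip
- lock_panel: the sander's grey control box, fixed: 110 mm (x) by 170 mm (y), 30 mm high; origin under its centre, z up. Along its middle, parallel to its y, runs the drive lock's track (40 mm wide, 140 mm long, top 44 mm above the bench); a red mark shows the +y (locked) end, a green mark the -y (running) end
- lock (a joint): travel of the orange drive-lock grip along its track, m: 0 = running (green mark), 0.09 = end stop, drive locked (red mark); grows along the control box's +y. It stays where it is left; friction about 2 N
- lock_top (a point): centre of the top of the orange drive-lock grip, 84 mm above the bench; the grip is a block 28 mm (x, across the track) by 20 mm (y, along the track) by 40 mm tall, standing on the track; axes as the control box's
- glue: bystander: yellow glue bottle with a red cap, 52 mm across, 150 mm tall; origin at the centre of its underside; to be left where it is
- wax: bystander: amber jar with a steel cap, 64 mm across, 65 mm tall; origin at the centre of its underside; to be left where it is
- mug: bystander: blue mug, 76 mm across, 90 mm tall; origin at the centre of its underside; to be left where it is
- cork_block: bystander: cork sanding block, 90 x 50 x 35 mm; origin at the centre of its underside; to be left where it is
- dust_brush: bystander: dusting brush with a wooden handle, 170 mm long, 42 mm wide, 20 mm high, lying on the bench; origin at the centre of its underside; to be left where it is
- screwdriver: bystander: blue-handled screwdriver, 180 mm long, lying on the bench; origin at the centre of its underside; to be left where it is
- spanner: bystander: steel spanner, 120 mm long, lying on the sander's base plate in front of the platen; origin at the centre of its underside; to be left where it is
Mind the look-alikes: they are no part of the job. What is shaped like the lock_panel but pink or purple is not meant.

How it is judged:
By the outcome, as a careful person would: the job done as asked, in the order asked, and still so for the second after the job is handed in, while the arm keeps its last pose, push and grip.
It also fails if it takes over 48 s, if anything falls off the work surface, if the arm or the gripper's body presses on something with over 40 N, if the wrist force passes 120 N, or if a joint passes its speed limit or range.

### The arm

A 6-joint arm with a two-finger parallel gripper is mounted at the origin on the work surface. World frame = base frame: x ahead of the robot, y to its left, z up, the work surface at z = 0. Lengths are in m, angles in rad, forces in N, time in s.
With the tool pointing down it reaches from about 0.35 to 0.85 m from the base axis. Payload 8.1 kg.
Tool frame: the origin (TCP) lies midway between the tips of the shut fingers; the grasp point (between the pads) lies 19 mm behind it; z points along the fingers, y is the line along which they close (so a half turn about z gives the same grasp; the last joint's range is limited). The gripper opens to 85 mm and grips with 20 to 120 N. Pads are 22 mm wide; open, the fingers measure 114 mm over their backs; the gripper's body (76 mm by 85 mm) begins 54 mm behind the grasp point. The pads swing forward as they close: fully open they stand 13 mm farther back than shut.
Start: joints at [1.148, 0.13, 1.488, -0, 1.523, -0.085], TCP at [0.199, 0.566, 0.231] pointing down, gripper open.
Joint ranges: [-2.96, 2.96], [-0.89, 2.26], [0.02, 2.5], [-1.34, 4.48], [0, 2.73], [-2.66, 2.66]. Speed limits (rad/s): [2.39, 2.39, 2.79, 3.14, 3.14, 3.14].

### API

Orientations are given as a rotation vector (axis times angle).
In Python, from cell import bot, viewer, job gives the robot as it stands.
- The arm moves only by the tool arm_command, never from a script. Its argument "series" is one flat list of numbers, 7 for each row, row after row: the shift along the tool's x, y, z in m, then the turn, a rotation vector about the tool's x, y, z in rad, then the gripper's target within -1 to 1 (fully open at 1, half-way at 0, shut at -1). A call has 1 to 20 rows; each row shifts and turns the commanded pose from where the row before left it, along the tool's axes as they then stand; what a row does not reach is not made up. A row lasts 1/8 s, in which the tool goes at most 62.5 mm and 10.7 degrees, less where a joint would pass 70% of its speed; a pose out of reach is approached as far as the arm can. A call with a gripper value outside its range is refused whole. The fingers move at their own pace and stop on an object; "force" is the grip in N (left out, the last holds). Time passes only in rows, so rows that do not move let the fingers close. It gives the time, the measured TCP pose, the force, the opening and the grip force at its end, in the units of the state.
- bot.get_state(): the state, without advancing time (a new reading comes with each control period).
- viewer.grab_frame(name): name is "side" or "top"; returns the picture (384x512x3 uint8, red, green, blue); there is no depth.
- viewer.camera_model(name): a dict with "fx", "fy", "cx", "cy" (pixels), "R" (3x3) and "t" (3): a world point X has camera coordinates R X + t. Camera axes: x right, y down, z forward; pixel columns grow to the right and rows downward; lengths in m; the calibration is good to about 2 mm. A picture is of the moment at which its call begins. camera_model takes no time and is no camera call.
- job.close_job(): hands the job in; it is judged then, once.
The state is a dict: "t": time; "joints": joint angles; "qd": joint speeds; "effort": joint torques, N m; "tool_pos": TCP position; "tcp_rot": TCP orientation; "contact_force": force on the tool from outside, world axes, zero at the start; "moment": the same for the moment, N m; "grip_width": opening from 0.0 (shut) to 1.0 (fully open); "finger_force": force on a finger pad.
Only numpy, scipy, OpenCV 4.12 (cv2) and the standard library are available. Lean on these libraries where they do the work, as an engineer would, in place of code of your own. Each camera call takes 0.05 s, during which the arm holds its last target. There are 200 camera calls.

## Working session

There is one attempt and no reset: what is moved stays moved. The work goes in short steps, Python scripts to look and compute and a tool call to move; the robot and the scene stay as the last step left them, time stands still between calls to the robot, and variables do not carry over. Pictures are saved under pics/ and viewed, at most 10 in all, crops included, and the job is handed in when it is done.

Besides the shell and the picture viewer there is one more tool, called after ">>>" as name(argument=value, ...) on one line, values as JSON. arm_command: Moves the arm, as the interface text tells. Its arguments: {"type":"object","properties":{"series":{"type":"array"},"force":{"type":"number"}},"required":["series"]}

```bash
mkdir -p pics; python3 - <<'E'
from cell import bot, viewer
import cv2
for n in("top","side"):
    f=viewer.grab_frame(n); cv2.imwrite(f"pics/{n}0.png",cv2.resize(f[:,:,::-1],(800,600),interpolation=cv2.INTER_CUBIC))
    m=viewer.camera_model(n); print(n,m)
print(bot.get_state())
E
```

```text
top {'fx': 490.1012221637292, 'fy': 490.1012221637292, 'cx': 255.5754411651856, 'cy': 194.25168378279827, 'R': array([[ 0.00279239, -0.9999896 , -0.00360621],
       [-0.99455393, -0.00240146, -0.10419558],
       [ 0.10418584,  0.00387752, -0.99455029]]), 't': array([-0.0109214 ,  0.51736619,  1.52239731])}
side {'fx': 427.79246733920286, 'fy': 427.79246733920286, 'cx': 248.16701575467843, 'cy': 193.95567006869084, 'R': array([[ 0.97268619, -0.23134837,  0.01896059],
       [-0.15880991, -0.72282297, -0.67253726],
       [ 0.16929555,  0.65115658, -0.73982033]]), 't': array([-0.52222909,  0.12741068,  1.42243073])}
{'t': 0.1, 'joints': array([ 1.14764154e+00,  1.31114713e-01,  1.48919437e+00,  1.92146497e-05,
        1.52299962e+00, -8.54265763e-02]), 'qd': array([-0.00141399, -0.00197834, -0.00389457,  0.0009595 , -0.00059813,
        0.00094405]), 'effort': array([ 1.81035881e-03, -5.70957220e+01, -5.01939762e+01, -1.09035047e-04,
        8.27248004e-03,  6.35754054e-05]), 'tool_pos': array([0.19858546, 0.56564723, 0.23031879]), 'tcp_rot': array([-5.27910195e-01, -3.09646243e+00,  2.60092107e-03]), 'contact_force': array([ 0.49571358, -0.39883159, -0.49517739]), 'moment': array([ 0.01918121, -0.03467562, -0.00150836]), 'finger_force': 0.0, 'grip_width': 1.0001733869037257}
```

View pics/top0.png

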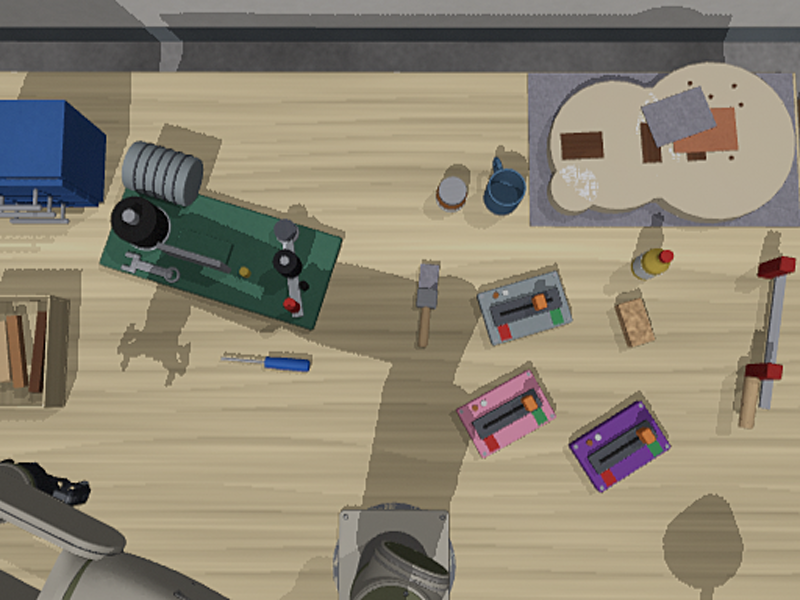

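View pics/side0.png

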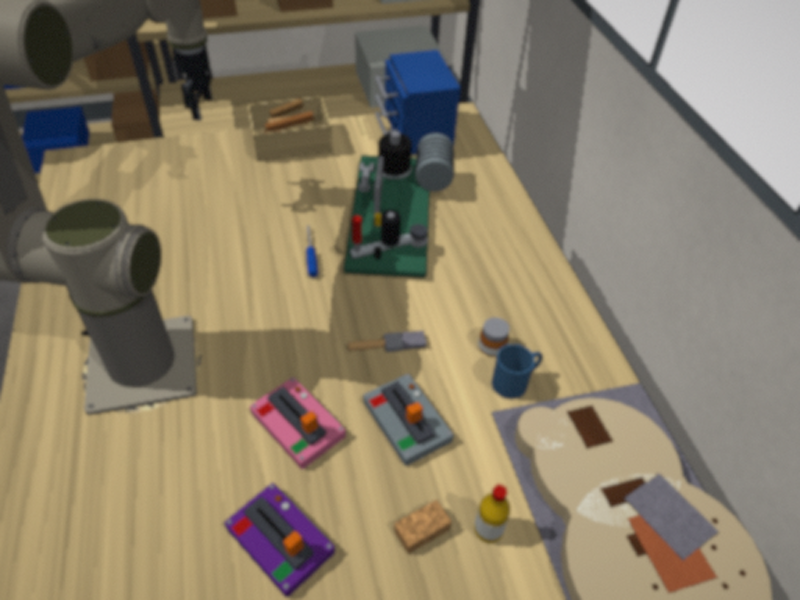

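The control-box candidates in the top view are grey (525,307), pink (505,413) and purple (620,447). Only the grey one fits "grey control box". I'll confirm it in an enlarged crop.

```bash
python3 - <<'E'
import cv2
from cell import viewer
f=viewer.grab_frame("top")[:,:,::-1]
cv2.imwrite("pics/panel.png",cv2.resize(f[165:228,295:379],(800,600),interpolation=cv2.INTER_CUBIC))
cv2.imwrite("pics/mach.png",cv2.resize(f[85:217,60:224],None,fx=4.5,fy=4.5,interpolation=cv2.INTER_CUBIC))
E
```

```text
(no output)
```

View pics/panel.png

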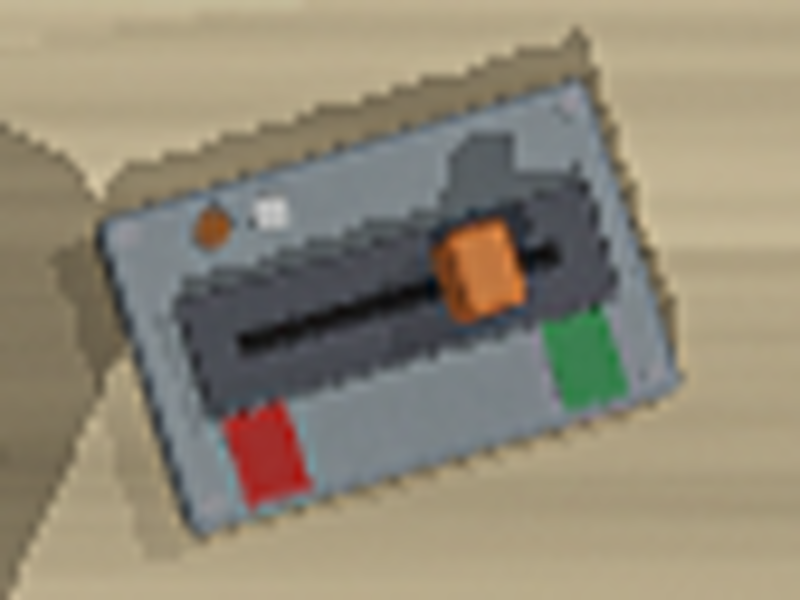

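View pics/mach.png

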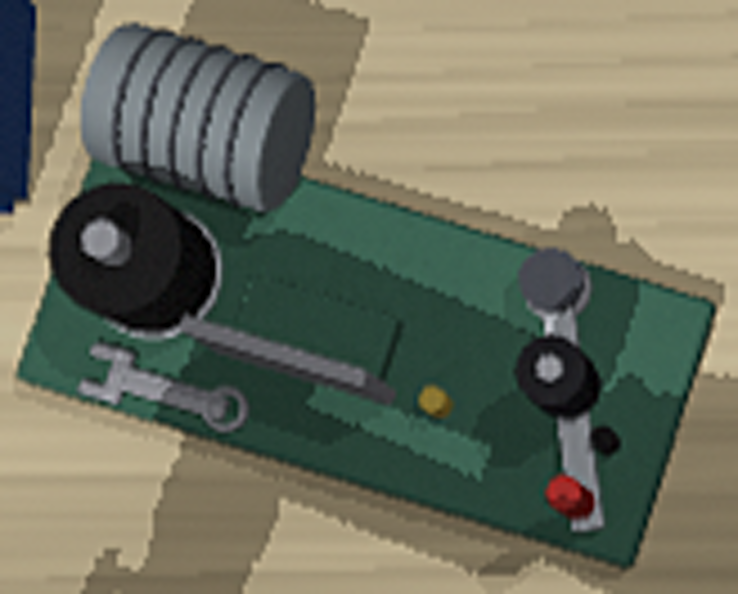

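The panel crop shows the grey box with its orange grip near the green mark: top centre about (497,266), red mark at (268,452). The machine crop shows the red grip top at about (566,493), the pivot at (552,280) and the yellow stop at (434,400). Next I'll fit both poses.

```bash
cat > h.py <<'E'
import numpy as np
from scipy.optimize import least_squares
from scipy.spatial.transform import Rotation as Ro
from cell import bot, viewer
M=viewer.camera_model
def proj(X,n="top"):
    m=M(n); c=np.atleast_2d(X)@m["R"].T+m["t"]; return np.c_[m["fx"]*c[:,0]/c[:,2]+m["cx"],m["fy"]*c[:,1]/c[:,2]+m["cy"]]
def unproj(uv,z,n="top"):
    m=M(n); d=m["R"].T@np.array([(uv[0]-m["cx"])/m["fx"],(uv[1]-m["cy"])/m["fy"],1]); c=-m["R"].T@m["t"]
    return c+d*(z-c[2])/d[2]
def T(p,L):
    L=np.atleast_2d(L);c,s=np.cos(p[2]),np.sin(p[2]); return np.c_[p[0]+c*L[:,0]-s*L[:,1],p[1]+s*L[:,0]+c*L[:,1],L[:,2]]
def fit(L,uv,x0):
    r=least_squares(lambda p:(proj(T(p,L))-uv).ravel(),x0); return r.x,r.fun.round(2)
def tomove(p,yaw_mod=None):
    s=bot.get_state(); R=Ro.from_rotvec(s["tcp_rot"]); return R.inv().apply(np.array(p)-s["tool_pos"])
E
python3 - <<'E'
from h import *
pc=lambda a:np.array(a)/9.524+[295-.45,165-.45]
mc=lambda a:np.array(a)/4.5+[60-.4,85-.4]
pan,r=fit(np.array([[.055,.085,.03],[.055,-.085,.03],[-.055,-.085,.03],[-.055,.085,.03]]),pc([[103,225],[580,82],[680,380],[198,535]]),[.6,-.2,0]);print(pan,r)
mac,r=fit(np.array([[.1,-.23,.03],[-.1,-.23,.03],[-.1,.23,.03]]),mc([[718,303],[632,566],[18,380]]),[.7,.3,0]);print(mac,r)
print("lock top meas",unproj(pc([497,266]),.084), "expected at lock 0", T(pan,[0,-.045,.084]))
def grip(a):
    th=.45-a; return T(mac,[.075-.16*np.cos(th),-.12-.16*np.sin(th),.15])
print("pivot",T(mac,[.075,-.12,.03]),"grip0",grip(0),"gripstop",grip(.75),"meas",unproj(mc([566,493]),.15))
print("px",proj(grip(0)),mc([566,493]))
s=bot.get_state();print(Ro.from_rotvec(s["tcp_rot"]).as_matrix().round(3))
E
```

```text
[ 0.51041146 -0.26165536  0.30162131] [-0.83 -0.29  0.22 -0.99  0.74  0.8  -0.13  0.45]
[ 0.62562067  0.35443706 -0.29496404] [ 0.47 -0.66  0.47  0.82 -0.95 -0.21]
lock top meas [ 0.51751591 -0.28722986  0.084     ] expected at lock 0 [[ 0.52377955 -0.30462388  0.084     ]]
pivot [[0.66249696 0.21781664 0.03      ]] grip0 [[0.504416   0.19311013 0.15      ]] gripstop [[0.52998998 0.30749327 0.15      ]] meas [0.50429656 0.19426806 0.15      ]
px [[185.7761031  194.11569709]] [185.37777778 194.15555556]
[[-0.944  0.331 -0.001]
 [ 0.331  0.943 -0.001]
 [ 0.    -0.001 -1.   ]]
```

>>> arm_command(series=[-0.0324, -0.0388, 0, 0, 0, 0, 1, -0.0324, -0.0388, 0, 0, 0, 0, 1, -0.0324, -0.0388, 0, 0, 0, 0, 1, -0.0324, -0.0388, 0, 0, 0, 0, 1, -0.0324, -0.0388, 0, 0, 0, 0, 1, -0.0324, -0.0388, 0, 0, 0, 0, 1, -0.0324, -0.0388, 0, 0, 0, 0, 1, -0.0324, -0.0388, 0, 0, 0, 0, 1, -0.0324, -0.0388, 0, 0, 0, 0, 1, -0.0324, -0.0388, 0, 0, 0, 0, 1, -0.0324, -0.0388, 0, 0, 0, 0, 1, -0.0324, -0.0388, 0, 0, 0, 0, 1, -0.0324, -0.0388, 0, 0, 0, 0, 1, -0.0324, -0.0388, 0, 0, 0, 0, 1, -0.0324, -0.0388, 0, 0, 0, 0, 1, -0.0324, -0.0388, 0, 0, 0, 0, 1, -0.0324, -0.0388, 0, 0, 0, 0, 1, -0.0324, -0.0388, 0, 0, 0, 0, 1], force=40)

```text
t: 2.4
tool_pos: [0.5179, -0.2877, 0.2309]
tcp_rot: [-0.528, -3.096, -0.0]
contact_force: [0.7, 0.2, 0.0]
grip_width: 0.997
finger_force: 0.0
```

>>> arm_command(series=[0, 0, 0, 0, 0, 0.0932, 1, 0, 0, 0, 0, 0, 0.0932, 1, 0, 0, 0, 0, 0, 0.0932, 1, 0, 0, 0, 0, 0, 0.0932, 1, 0, 0, 0, 0, 0, 0.0932, 1, 0, 0, 0, 0, 0, 0.0932, 1, 0, 0, 0, 0, 0, 0.0932, 1, 0, 0, 0, 0, 0, 0.0932, 1, 0, 0, 0, 0, 0, 0.0932, 1, 0, 0, 0, 0, 0, 0.0932, 1, 0, 0, 0, 0, 0, 0, 1])

```text
t: 3.78
tool_pos: [0.5174, -0.286, 0.2309]
tcp_rot: [-1.862, -2.529, 0.0]
contact_force: [-0.5, 0.1, -0.3]
grip_width: 0.997
finger_force: 0.0
```

```bash
cat >> h.py <<'E'
def rep(p,head):
    s=bot.get_state(); R=Ro.from_rotvec(s["tcp_rot"]).as_matrix()
    h=np.arctan2(R[1,1],R[0,1]); e=(head-h+np.pi/2)%np.pi-np.pi/2
    print("t",s["t"],"pos",s["tool_pos"].round(4),"tool shift",tomove(p).round(4),"turn z",round(-e,4),"zaxis",R[:,2].round(4),"q",s["joints"].round(2),"F",s["contact_force"].round(1),"w",round(s["grip_width"],3),s["finger_force"])
    return R
E
python3 -c "
from h import *
rep([.5175,-.287,.053],.3016)"
```

```text
t 3.775 pos [ 0.5174 -0.286   0.2309] tool shift [-0.0011 -0.0002  0.1779] turn z -0.0 zaxis [-6.e-04  4.e-04 -1.e+00] q [-0.59  0.11  1.51 -0.    1.52 -0.89] F [-0.5  0.1 -0.3] w 0.997 0.0
```

>>> arm_command(series=[-0.001, 0, 0.04, 0, 0, 0, 1, 0, 0, 0.04, 0, 0, 0, 1, 0, 0, 0.04, 0, 0, 0, 1, 0, 0, 0.03, 0, 0, 0, 1, 0, 0, 0.016, 0, 0, 0, 1, 0, 0, 0.01, 0, 0, 0, 1, 0, 0, 0, 0, 0, 0, -1, 0, 0, 0, 0, 0, 0, -1, 0, 0, 0, 0, 0, 0, -1, 0, 0, 0, 0, 0, 0, -1, 0, 0, 0, 0, 0, 0, -1, 0, 0, 0, 0, 0, 0, -1], force=30)

```text
t: 5.28
tool_pos: [0.5198, -0.2873, 0.057]
tcp_rot: [1.861, 2.526, 0.002]
contact_force: [4.7, 1.9, 1.6]
grip_width: 0.315
finger_force: 33.8
```

```bash
python3 - <<'E'
from h import *
import cv2
f=viewer.grab_frame("side")[:,:,::-1]
cv2.imwrite("pics/g1.png",cv2.resize(f[190:310,200:360],(800,600),interpolation=cv2.INTER_CUBIC))
R=rep([.4970,-.2187,.055],.3016)
E
```

```text
t 5.325 pos [ 0.5198 -0.2873  0.0569] tool shift [ 0.0723 -0.0014  0.0018] turn z -0.0005 zaxis [ 0.0038 -0.0011 -1.    ] q [-0.59  0.26  1.67  0.    1.21 -0.89] F [5.2 1.8 1.4] w 0.32 33.81824791431427
```

View pics/g1.png

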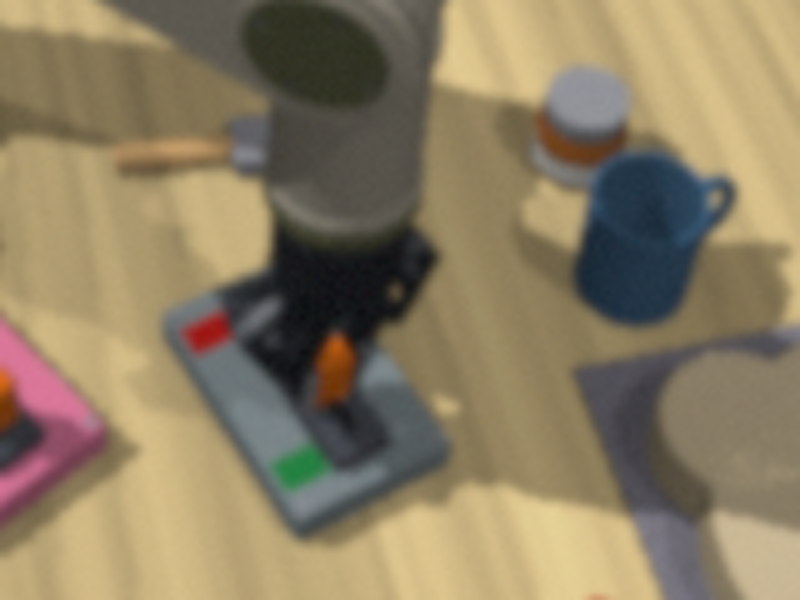

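The fingers hold the orange grip on the grey box (about (335,370) in the crop), and the red mark is at (207,333), in tool +x. I'll slide it now.

>>> arm_command(series=[0.012, 0, 0, 0, 0, 0, -1, 0.012, 0, 0, 0, 0, 0, -1, 0.012, 0, 0, 0, 0, 0, -1, 0.012, 0, 0, 0, 0, 0, -1, 0.01, 0, 0, 0, 0, 0, -1, 0.006, 0, 0, 0, 0, 0, -1, 0.004, 0, 0, 0, 0, 0, -1, 0.002, 0, 0, 0, 0, 0, -1, 0, 0, 0, 0, 0, 0, -1])

```text
t: 6.45
tool_pos: [0.5, -0.2215, 0.057]
tcp_rot: [1.859, 2.524, 0.002]
contact_force: [10.8, -3.5, -5.0]
grip_width: 0.32
finger_force: 32.9
```

>>> arm_command(series=[0.002, 0, 0, 0, 0, 0, -1, 0.002, 0, 0, 0, 0, 0, -1, 0, 0, 0, 0, 0, 0, -1])

```text
t: 6.82
tool_pos: [0.4998, -0.2209, 0.0571]
tcp_rot: [1.857, 2.519, -0.002]
contact_force: [18.2, -18.8, -16.9]
grip_width: 0.321
finger_force: 31.5
```

>>> arm_command(series=[0, 0, 0, 0, 0, 0, 1, 0, 0, 0, 0, 0, 0, 1, 0, 0, 0, 0, 0, 0, 1, 0, 0, 0, 0, 0, 0, 1, 0, 0, 0, 0, 0, 0, 1, 0, 0, -0.02, 0, 0, 0, 1, 0, 0, -0.04, 0, 0, 0, 1, 0, 0, -0.05, 0, 0, 0, 1, 0, 0, -0.05, 0, 0, 0, 1, 0, 0, -0.05, 0, 0, 0, 1])

```text
t: 8.07
tool_pos: [0.4958, -0.2162, 0.267]
tcp_rot: [1.863, 2.529, 0.0]
contact_force: [0.6, -0.1, 0.0]
grip_width: 0.998
finger_force: 0.0
```

```bash
python3 - <<'E'
from h import *
import cv2
f=viewer.grab_frame("side")[:,:,::-1]
cv2.imwrite("pics/g2.png",cv2.resize(f[190:310,200:360],(800,600),interpolation=cv2.INTER_CUBIC))
pan=[.51041,-.26166,.30162]
for y in(.040,.045): print((proj(T(pan,[0,y,.084]),"side")-[200,190])*5)
mac=[.62562,.35444,-.29496]
th=.45
rep(T(mac,[.075-.16*np.cos(th),-.12-.16*np.sin(th),.15])[0],mac[2])
E
```

```text
[[267.13250275 272.1268701 ]]
[[262.88684537 266.29139176]]
t 8.125 pos [ 0.4982 -0.2175  0.2753] tool shift [0.3913 0.1268 0.1232] turn z 0.5961 zaxis [ 0.0092 -0.0051 -0.9999] q [-0.51 -0.05  1.59  0.    1.59 -0.81] F [ 1.2 -1.   6.3] w 0.997 0.0
```

View pics/g2.png

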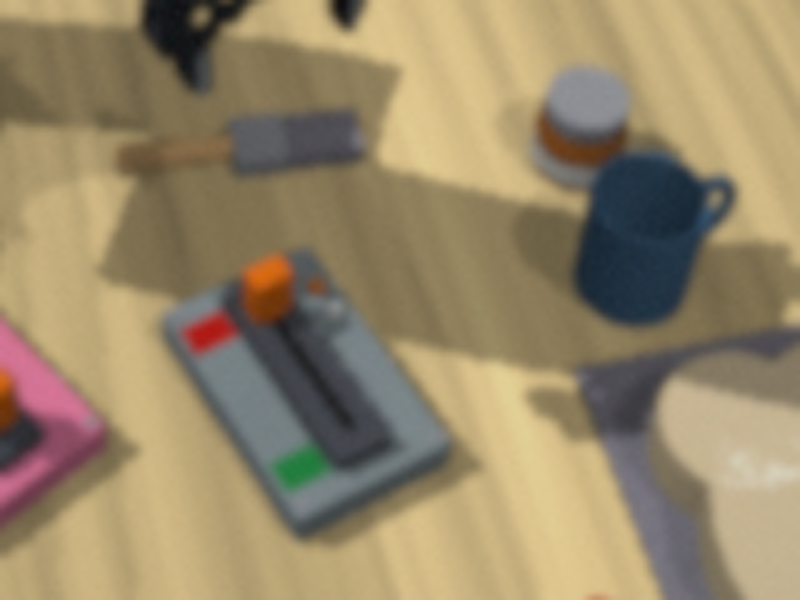

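The lock is at the red mark: top centre about (270,268), where (263–267, 266–272) was predicted. Next I'll move over the red grip and turn the tool to close along the swing tangent.

>>> arm_command(series=[0.039, 0.0127, 0, 0, 0, 0, 1, 0.039, 0.0127, 0, 0, 0, 0, 1, 0.039, 0.0127, 0, 0, 0, 0, 1, 0.039, 0.0127, 0, 0, 0, 0, 1, 0.039, 0.0127, 0, 0, 0, 0, 1, 0.039, 0.0127, 0, 0, 0, 0, 1, 0.039, 0.0127, 0, 0, 0, 0, 1, 0.039, 0.0127, 0, 0, 0, 0, 1, 0.039, 0.0127, 0, 0, 0, 0, 1, 0.039, 0.0127, 0, 0, 0, 0, 1])

```text
t: 9.38
tool_pos: [0.5014, 0.1951, 0.2651]
tcp_rot: [1.863, 2.529, 0.0]
contact_force: [0.6, -0.6, -0.8]
grip_width: 1.003
finger_force: 0.0
```

>>> arm_command(series=[0, 0, 0, 0, 0, -0.1017, 1, 0, 0, 0, 0, 0, -0.1017, 1, 0, 0, 0, 0, 0, -0.1017, 1, 0, 0, 0, 0, 0, -0.1017, 1, 0, 0, 0, 0, 0, -0.1017, 1, 0, 0, 0, 0, 0, -0.1017, 1, 0, 0, 0, 0, 0, -0.1017, 1, 0, 0, 0, 0, 0, -0.1017, 1, 0, 0, 0, 0, 0, -0.1017, 1, 0, 0, 0, 0, 0, -0.1017, 1, 0, 0, 0, 0, 0, -0.1017, 1, 0, 0, 0, 0, 0, -0.1017, 1, 0, 0, 0, 0, 0, -0.1017, 1, 0, 0, 0, 0, 0, -0.1017, 1, 0, 0, 0, 0, 0, 0, 1, 0, 0, 0, 0, 0, 0, 1])

```text
t: 11.38
tool_pos: [0.5016, 0.1937, 0.2652]
tcp_rot: [0.238, -3.132, 0.0]
contact_force: [0.9, 0.5, 0.8]
grip_width: 0.995
finger_force: 0.0
```

```bash
python3 - <<'E'
from h import *
mc=lambda a:np.array(a)/4.5+[60-.4,85-.4]
mac=np.array([.62562,.35444,-.29496]); c,s=np.cos(mac[2]),np.sin(mac[2])
loc=lambda P:np.array([[c,s],[-s,c]])@(P[:2]-mac[:2])
print("platen end local",loc(unproj(mc([368,378]),.12)),"peg z.06/.09",loc(unproj(mc([432,399]),.06)),loc(unproj(mc([432,399]),.09)))
rep([.5043,.1937,.116],1.726)
E
```

```text
platen end local [-0.03326973 -0.03389766] peg z.06/.09 [-0.02937439 -0.06435706] [-0.03178295 -0.07167963]
t 11.375 pos [0.5016 0.1937 0.2652] tool shift [-0.0027 -0.0004  0.1492] turn z -0.0034 zaxis [-1.e-04 -0.e+00 -1.e+00] q [ 0.27 -0.05  1.61  0.    1.58 -1.45] F [0.9 0.5 0.8] w 0.995 0.0
```

>>> arm_command(series=[-0.0027, 0, 0.04, 0, 0, 0, 1, 0, 0, 0.04, 0, 0, 0, 1, 0, 0, 0.04, 0, 0, 0, 1, 0, 0, 0.025, 0, 0, 0, 1, 0, 0, 0.01, 0, 0, 0, 1, 0, 0, 0, 0, 0, 0, 0, 0, 0, 0, 0, 0, 0, -1, 0, 0, 0, 0, 0, 0, -1, 0, 0, 0, 0, 0, 0, -1, 0, 0, 0, 0, 0, 0, -1, 0, 0, 0, 0, 0, 0, -1, 0, 0, 0, 0, 0, 0, -1], force=40)

```text
t: 12.88
tool_pos: [0.505, 0.1948, 0.1117]
tcp_rot: [-0.242, 3.13, 0.002]
contact_force: [-1.7, 2.9, 5.6]
grip_width: 0.269
finger_force: 39.2
```

```bash
python3 - <<'E'
from h import *
import cv2
f=viewer.grab_frame("side")[:,:,::-1]
cv2.imwrite("pics/g3.png",cv2.resize(f[75:180,205:345],(800,600),interpolation=cv2.INTER_CUBIC))
R=rep([.5043,.1937,.110],1.726)
E
```

```text
t 12.925 pos [0.505  0.1948 0.1117] tool shift [ 0.0009 -0.001   0.0017] turn z -0.0011 zaxis [ 0.0019  0.0012 -1.    ] q [ 0.27  0.06  1.79  0.    1.29 -1.45] F [-1.5  2.   5.5] w 0.27 39.16101336479187
```

View pics/g3.png

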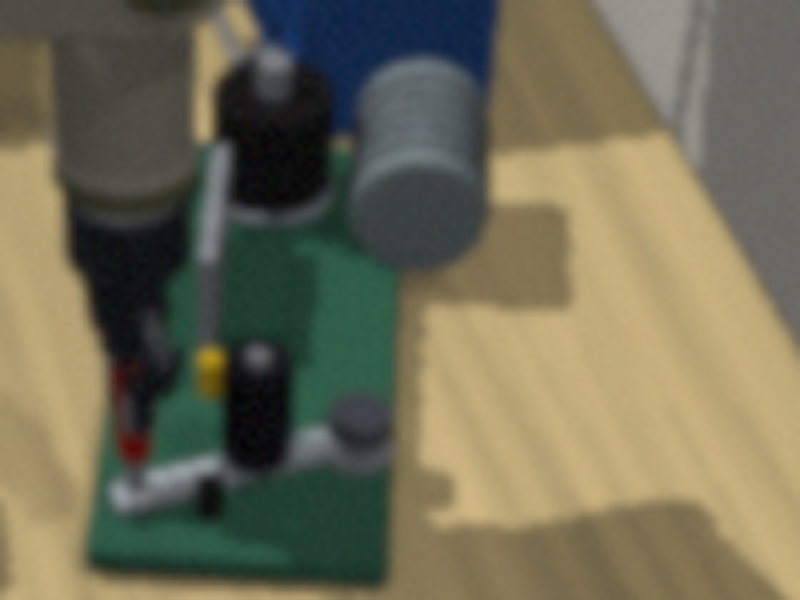

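The fingers hold the red grip at (130,420) in the crop. The arm is at rest against its black peg at (210,495), and the yellow stop is at (210,372). I'll swing the arm along the arc.

>>> arm_command(series=[-0.0002, 0.008, 0, 0, 0, 0.05, -1, -0.0002, 0.008, 0, 0, 0, 0.05, -1, -0.0002, 0.008, 0, 0, 0, 0.05, -1, -0.0002, 0.008, 0, 0, 0, 0.05, -1, -0.0002, 0.008, 0, 0, 0, 0.05, -1, -0.0002, 0.008, 0, 0, 0, 0.05, -1, -0.0002, 0.008, 0, 0, 0, 0.05, -1, -0.0002, 0.008, 0, 0, 0, 0.05, -1, -0.0002, 0.008, 0, 0, 0, 0.05, -1, -0.0002, 0.008, 0, 0, 0, 0.05, -1, -0.0002, 0.008, 0, 0, 0, 0.05, -1, -0.0002, 0.008, 0, 0, 0, 0.05, -1, -0.0002, 0.008, 0, 0, 0, 0.05, -1, 0, 0, 0, 0, 0, 0, -1], force=60)

```text
t: 14.68
tool_pos: [0.5219, 0.295, 0.1117]
tcp_rot: [0.771, 3.045, -0.001]
contact_force: [-7.4, -3.9, 10.9]
grip_width: 0.265
finger_force: 59.1
```

```bash
cat >> h.py <<'E'
def ang():
    s=bot.get_state(); R=Ro.from_rotvec(s["tcp_rot"]).as_matrix(); d=s["tool_pos"][:2]-[.6625,.2178]
    print("arm angle",.45-((np.arctan2(d[1],d[0])+.295)%(2*np.pi)-np.pi),"r",np.hypot(*d),"F tool",(R.T@s["contact_force"]).round(1))
E
python3 -c "
from h import *
rep([.53,.3075,.11],.976);ang()"
```

```text
t 14.675 pos [0.5219 0.295  0.1117] tool shift [-0.0012  0.0148  0.0017] turn z 0.0989 zaxis [ 4.e-04 -5.e-04 -1.e+00] q [ 0.43  0.21  1.62 -0.    1.31 -0.65] F [-7.4 -3.9 10.9] w 0.265 59.06238377094269
arm angle 0.6571854966652999 r 0.16045765875230245 F tool [  4.7  -6.9 -10.9]
```

>>> arm_command(series=[-0.0002, 0.006, 0, 0, 0, 0.037, -1, -0.0002, 0.005, 0, 0, 0, 0.031, -1, 0, 0.003, 0, 0, 0, 0.019, -1, 0, 0.002, 0, 0, 0, 0.01, -1, 0, 0, 0, 0, 0, 0, -1])

```text
t: 15.3
tool_pos: [0.5298, 0.3085, 0.1117]
tcp_rot: [-0.917, -3.004, 0.001]
contact_force: [-7.9, -2.6, 11.3]
grip_width: 0.266
finger_force: 59.1
```

```bash
python3 -c "
from h import *
ang()"
```

```text
arm angle 0.7546585821118461 r 0.16070851768611227 F tool [  5.1  -6.6 -11.3]
```

>>> arm_command(series=[0, 0.001, 0, 0, 0, 0, -1, 0, 0.001, 0, 0, 0, 0, -1, 0, 0, 0, 0, 0, 0, -1])

```text
t: 15.68
tool_pos: [0.5307, 0.3098, 0.1117]
tcp_rot: [-0.917, -3.004, 0.002]
contact_force: [-8.8, -5.1, 12.4]
grip_width: 0.269
finger_force: 59.3
```

```bash
python3 -c "
from h import *
ang()"
```

```text
arm angle 0.7645224081444104 r 0.16072267567363083 F tool [  4.5  -9.2 -12.3]
```

Still moving freely, with no stop contact yet, so I'll feed on until the force rises.

>>> arm_command(series=[0, 0.0015, 0, 0, 0, 0.006, -1, 0, 0.0015, 0, 0, 0, 0.006, -1, 0, 0, 0, 0, 0, 0, -1])

```text
t: 16.05
tool_pos: [0.531, 0.3103, 0.1117]
tcp_rot: [-0.935, -2.996, 0.009]
contact_force: [-18.7, -15.8, 20.2]
grip_width: 0.265
finger_force: 60.7
```

```bash
python3 -c "
from h import *
ang()"
```

```text
arm angle 0.7682765588839116 r 0.16076481615337465 F tool [  6.4 -23.8 -20.1]
```

>>> arm_command(series=[0, 0.0015, 0, 0, 0, 0.006, -1, 0, 0, 0, 0, 0, 0, -1])

```text
t: 16.3
tool_pos: [0.5311, 0.3102, 0.1115]
tcp_rot: [-0.945, -2.992, 0.013]
contact_force: [-24.1, -21.4, 23.7]
grip_width: 0.266
finger_force: 61.9
```

```bash
python3 -c "
from h import *
ang()"
```

```text
arm angle 0.7681367583660144 r 0.16064203447677608 F tool [  7.5 -31.6 -23.4]
```

The arm has stopped: the force rose to 31 N with no further motion. I'll ease off slightly, check with a picture, and hand in.

>>> arm_command(series=[0, -0.001, -0.001, 0, 0, 0, -1, 0, 0, 0, 0, 0, 0, -1, 0, 0, 0, 0, 0, 0, -1, 0, 0, 0, 0, 0, 0, -1])

```text
t: 16.8
tool_pos: [0.5311, 0.3102, 0.1116]
tcp_rot: [-0.945, -2.993, 0.011]
contact_force: [-15.9, -15.0, 14.2]
grip_width: 0.267
finger_force: 60.4
```

```bash
python3 - <<'E'
from h import *
import cv2
ang()
f=viewer.grab_frame("side")[:,:,::-1]
cv2.imwrite("pics/g4.png",cv2.resize(f[75:180,205:345],(800,600),interpolation=cv2.INTER_CUBIC))
E
```

```text
arm angle 0.7677199657105935 r 0.1606516025531924 F tool [  4.4 -21.5 -14. ]
```

View pics/g4.png

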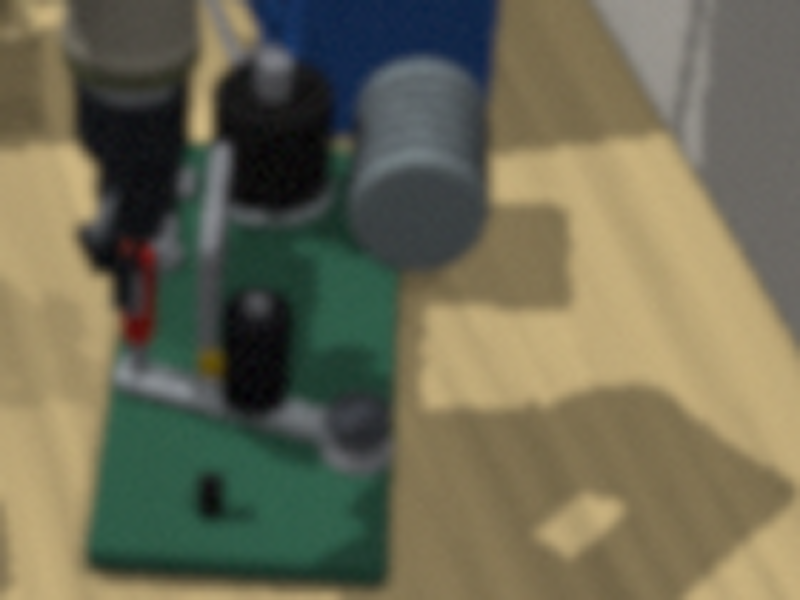

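The arm lies against the yellow peg at (210,365), and the fingers hold the red grip at (140,300). Handing in.

```bash
python3 -c "
from cell import job
print(job.close_job())"
```

```text
the job is handed in; nothing more can be done
None
```

I slid the orange drive lock to its end stop at the red mark, then swung the tension arm against its yellow stop; the fingers were still holding it there when I handed the job in, at about 17 s of the 48 s allowed.

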